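# Load a flat part under the spring clip of a jig

## Robot

A 7-joint arm with a two-finger parallel gripper is mounted at the origin on a cart in front of the work surface, level with it; the furniture and walls round the work are solid. World frame = base frame: x ahead of the robot, y to its left, z up, the work surface at z = 0. Lengths are in m, angles in rad, forces in N, time in s.
With the tool pointing down it reaches from about 0.4 to 0.85 m from the base axis. Payload 4.5 kg.
Tool frame: the origin (TCP) lies midway between the tips of the shut fingers; the grasp point (between the pads) lies 19 mm behind it; z points along the fingers, x is the direction in which the jaws open and shut, and the axes are right-handed (so a half turn about z gives the same grasp; the last joint's range is limited). The gripper opens to 85 mm and grips with 20 to 120 N. Pads are 22 mm wide; open, the fingers measure 114 mm over their backs; the gripper's body (76 mm by 85 mm) begins 54 mm behind the grasp point. The pads swing forward as they close: fully open they stand 13 mm farther back than shut.
Start: joints at [1.346, 0.689, -0.195, 1.565, 0.157, 0.902, -0.215], TCP at [0.16, -0.604, 0.231] pointing down, gripper open.
Joint ranges: [-3.01, 3.01], [-0.46, 2.08], [-1.47, 1.51], [0.13, 2.56], [-1, 4.14], [0.04, 2.09], [-2.66, 2.66]. Speed limits (rad/s): [2.57, 2.57, 3.14, 3.14, 3.14, 3.14, 3.14].

## Interface

Orientations are given as a 3x3 rotation matrix whose columns are the frame's x, y, z axes.
In Python, from rig import manip, get_image, camera_info gives the robot as it stands.
- The arm moves only by the shell command python3 -m jog 'ROWS' [FORCE]. ROWS is JSON, a list of rows, each an object of numbers: "x", "y", "z": the shift along the tool's x, y, z in m; "roll": the turn about the tool's z in degrees; "claw": the opening, from -1 (shut) to 1 (fully open), so that 0 is half open. In form: [{"x": .., "y": .., "z": .., "roll": .., "claw": ..}, ...]. A call has exactly 5 rows; each row shifts and turns the commanded pose from where the row before left it, along the tool's axes as they then stand; what a row does not reach is not made up. A row lasts 1/10 s, in which the tool goes at most 50 mm and 8.59 degrees, less where a joint would pass 70% of its speed; a pose out of reach is approached as far as the arm can. A call is refused whole if a number of a shift passes 0.05 or a number of a turn 8.59, either way. A call with a gripper value outside its range is refused whole. The fingers move at their own pace and stop on an object; FORCE is the grip in N (left out, the last holds). Time passes only in rows, so rows that do not move let the fingers close, or fill a call up. It gives the time, the measured TCP pose, the force and the opening at its end, in the units of the state.
- manip.state(): the state, without advancing time (a new reading comes with each control period).
- get_image(name): name is "side" or "top"; returns the picture (384x512x3 uint8, red, green, blue); there is no depth.
- camera_info(name): a dict with "camera_matrix" (3x3 intrinsics, pixels), "distortion" ([k1, k2, p1, p2, k3] as OpenCV has them; the pictures are not rectified), "extrinsics" (4x4, takes a point from world to camera coordinates). Camera axes: x right, y up, looking along -z (the intrinsics and any distortion apply to the point x, -y, -z); pixel columns grow to the right and rows downward; lengths in m; the calibration is good to about 2 mm. A picture is of the moment at which its call begins. camera_info takes no time and is no camera call.
- manip.sign_off(): hands the job in, once; it reports no verdict.
The state is a dict: "time_s": time; "joint_pos": joint angles; "dq": joint speeds; "joint_torque": joint torques, N m; "tcp_pos": TCP position; "ee_rot": TCP orientation; "contact_force": force on the tool from outside, world axes, zero at the start; "wrist_torque": the same for the moment, N m; "opening": finger opening in m.
Only numpy, scipy, OpenCV 4.12 (cv2) and the standard library are available. Lean on these libraries where they do the work, as an engineer would, in place of code of your own. Each camera call takes 0.05 s, during which the arm holds its last target. There are 200 camera calls.

## Task

Load the jig: with one fingertip press the clip's ribbed thumb plate down and keep it down so that the clip's jaw stands open, and meanwhile with the other fingertip push the flat steel part along its channel, beneath the jaw, until it is fully home against the end stop. Then take the fingers away so that the clip closes on the part. Only push the part along (do not pick it up or tip it), and leave the screw tin and the spanner beside the jig where they are.

Things in the scene. Friction and masses are not known exactly. Their poses are not given: they have to be found in the camera images.
- jig: Fixed jig on a plywood base 195 x 140 x 12 mm. Origin on the worktop, on the channel's centre line, below the front face of the clip's jaw. +x: along the channel, the way the part is pushed; +y: toward the thumb plate; z up. Aluminium channel: floor 20 mm above the worktop from x -140 mm; rails at y -24 and +24 mm, from x -102 mm, tops 28 mm high; end stop's face at x = +22 mm, top 38 mm high.
- clip (a joint): Spring clip, rad: 0 shut (jaw's underside 6 mm above the channel floor, too low for the part), 0.42 pressed to its stop (18 mm), 0.20 with the jaw resting on the part; above 0.25 the part passes freely. Springs shut when let go. The press on the thumb plate's middle line is 3 N at first, 8 N at the end.
- jaw (a point): Underside of the clip's jaw near its tip, a steel bar 8 mm thick over the channel, at jig x 0 to 14 mm (point at 7 mm), y = 8 mm. Rises as the thumb plate is pressed. The clip's pin runs along jig x between jaw and thumb plate: y = 38 mm, 38 mm above the worktop, barrel 10 mm thick; bearing blocks at its ends (x -137 and +20 mm, each 8 x 14 mm) are 42 mm high.
- thumb_plate (a point): Middle of the top of the clip's ribbed thumb plate, 85 mm along jig x (x -130 to -45), 30 mm across. Moves with the clip. Shut: slopes up outward by 0.42 rad, middle at y 64 mm, 36 mm above the worktop, outer edge 42 mm. Fully pressed: level, y 46 to 76 mm, 26 mm above the worktop, as high as the part's mid-height, so one finger can slide along it while the other pushes the part.
- plate_mid (a point): Centre (half-way up) of the loose flat dark steel part, 70 mm along x, 44 mm across, 12 mm thick, 0.25 kg, two small holes to be seen in its top. It lies in the channel before the jaw; its axes are those of the jig at start, save a slight turn.
- home (a point): Where the part's centre is when it is fully home against the end stop: jig x = -13 mm, y = 0, 26 mm above the worktop.
- screw_tin: Loose round tin of screws, 66 mm wide, 32 mm high, on the worktop left of the jig. Origin at the centre of its underside.
- spanner: Loose small spanner, 129 x 31 x 8 mm, lying right of the jig, about along the jig's x. Origin at the centre of its underside.
Things that resemble listed ones, but are neither listed nor needed, are in the scene too. There is more than one size of the part that bears plate_mid; the job needs the smaller.

How it is judged:
On the way, in this order (a step that is already met when the one before it is completed fails the run):
1. a finger holds the clip open while the part still lies before the jaw (value of joint clip above 0.23 rad and contact force between the fingers and clip above 0.5 N and x of plate_mid in the frame of jig below -0.032 m), for 0.1 s.
2. the part is pushed beneath the jaw while a finger holds the clip open (value of joint clip above 0.21 rad and contact force between the fingers and clip above 0.5 N and x of plate_mid in the frame of jig above -0.027 m), for 0.05 s.
At the end, for the whole second after the job is handed in: The part lies flat in the channel, fully home (within 4 mm of the end stop), with the clip's jaw shut on it (pressing with more than 1 N, clip angle 0.13 to 0.26 rad), at rest and untouched (x of plate_mid in the frame of home above -0.004 m and distance between plate_mid and home below 0.006 m and angle between the x axis of plate_mid and the x axis of jig, either way round below 0.09 rad and angle between plate_mid's own z axis and vertical below 0.06 rad and value of joint clip between 0.13 and 0.26 rad and contact force between clip and plate above 1 N and linear speed of plate below 0.01 m/s).
It fails at once if the part is lifted by more than 8 mm or tipped (height (world z) of plate_mid above 0.034 m or angle between plate_mid's own z axis and vertical above 0.25 rad).
It fails at once if the screw tin or the spanner is moved by more than 20 mm (distance of any of screw_tin, spanner from where it was at the start of the episode above 0.02 m).
It also fails if it takes over 35 s, if anything falls off the work surface, if the arm or the gripper's body presses on something with over 40 N, if the wrist force passes 120 N, or if a joint passes its speed limit or range.

## Working session

There is one attempt and no reset: what is moved stays moved. The work goes in short steps, Python scripts to look and compute and a shell command to move; the robot and the scene stay as the last step left them, time stands still between calls to the robot, and variables do not carry over. Pictures are saved under pics/ and viewed, about 8 in all and at most 12, crops included, and the job is handed in when it is done.

```bash
ls; mkdir -p pics
python3 - <<'E'
from rig import manip,get_image,camera_info
import cv2
for n in("top","side"):
    cv2.imwrite(f"pics/{n}0.png",cv2.resize(get_image(n)[:,:,::-1],(800,600),interpolation=cv2.INTER_CUBIC)); print(n,camera_info(n))
print(manip.state())
E
```

```text
pics
top {'camera_matrix': array([[376.47806424,   0.        , 259.25713759],
       [  0.        , 376.47806424, 188.48043672],
       [  0.        ,   0.        ,   1.        ]]), 'distortion': array([-0.06700593,  0.        ,  0.        ,  0.        ,  0.        ]), 'extrinsics': array([[ 1.15473720e-03, -9.99971372e-01, -7.47803520e-03,
         2.29347621e-01],
       [ 9.98524107e-01,  7.46958515e-04,  5.43051472e-02,
        -5.24325946e-01],
       [-5.42980068e-02, -7.52970660e-03,  9.98496385e-01,
        -8.80262608e-01],
       [ 0.00000000e+00,  0.00000000e+00,  0.00000000e+00,
         1.00000000e+00]])}
side {'camera_matrix': array([[369.8032967 ,   0.        , 255.73658932],
       [  0.        , 369.8032967 , 193.07499773],
       [  0.        ,   0.        ,   1.        ]]), 'distortion': array([0.01164427, 0.        , 0.        , 0.        , 0.        ]), 'extrinsics': array([[ 0.96298252, -0.26914466, -0.01502742, -0.47234109],
       [ 0.15821378,  0.51918441,  0.83989044, -0.24367272],
       [-0.21825002, -0.81117735,  0.54254791, -0.59503753],
       [ 0.     
[... 152 characters left out ...]
    0.90245627, -0.21507677]), 'dq': array([ 0.00093165, -0.00146413, -0.00192745, -0.00317916,  0.00152264,
        0.00045958,  0.00017739]), 'joint_torque': array([-3.63219428e-03, -5.40602767e+01, -1.27164189e+00, -1.58983845e+01,
        9.37397039e-03,  4.38724484e-03, -3.67197217e-06]), 'tcp_pos': array([ 0.15976994, -0.60363464,  0.23054018]), 'ee_rot': array([[ 2.56029455e-01, -9.66668840e-01, -5.22231255e-04],
       [-9.66667563e-01, -2.56029967e-01,  1.57455500e-03],
       [-1.65578011e-03,  1.01691555e-04, -9.99998624e-01]]), 'contact_force': array([0.23008966, 0.82333185, 0.80724513]), 'wrist_torque': array([0.00944224, 0.04963988, 0.04397793]), 'opening': 0.08524135865232156}
```

View pics/top0.png

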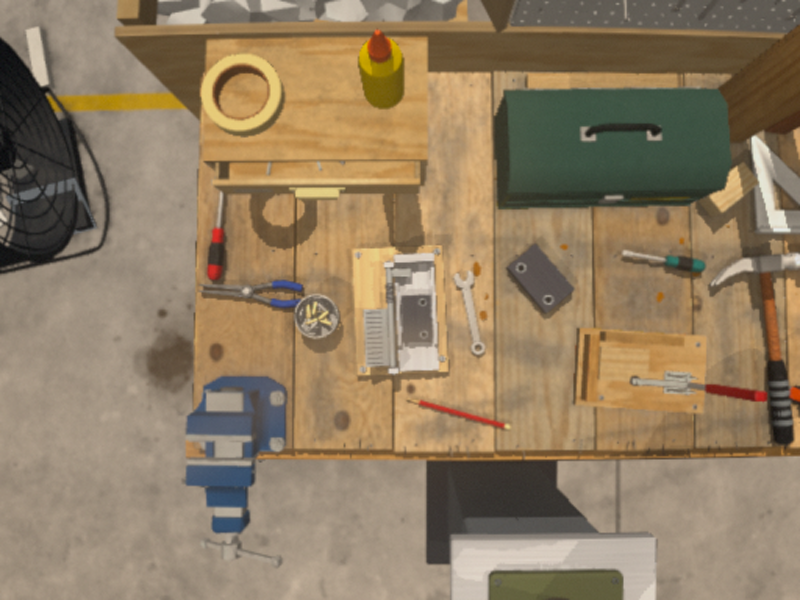

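View pics/side0.png

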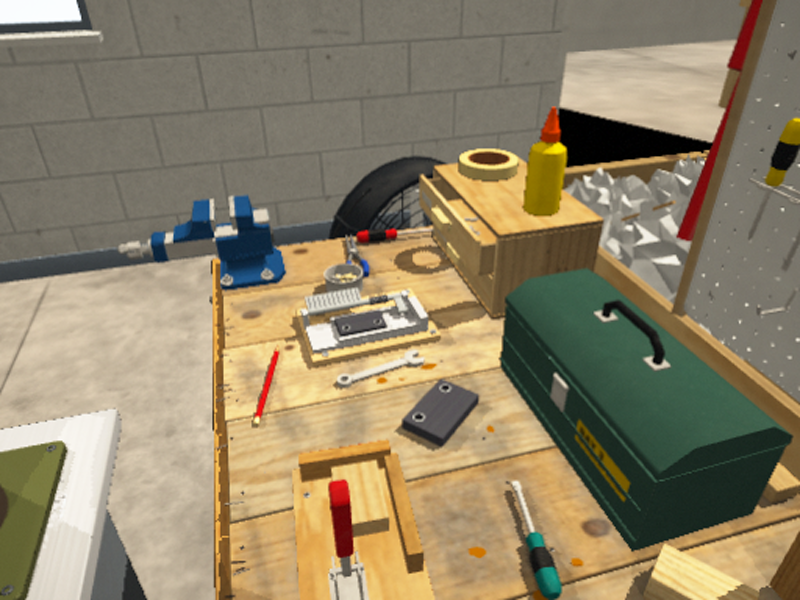

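The top view shows the jig around (400,312) of 800x600, with the thumb plate on its left (375,338), the part at (416,318), the tin at (318,316) and the spanner at (470,315). The jig's +x runs up the image. I'll crop in to locate it more closely.

Run:
```python
import cv2
from rig import get_image
t=get_image("top")[:,:,::-1]; s=get_image("side")[:,:,::-1]
# crops x6 : top cols 215-325 rows 150-248 ; side cols 180-290, rows 175-235
cv2.imwrite("pics/t1.png",cv2.resize(t[150:248,185:318],None,fx=6,fy=6,interpolation=cv2.INTER_CUBIC))
cv2.imwrite("pics/s1.png",cv2.resize(s[165:250,180:310],None,fx=6,fy=6,interpolation=cv2.INTER_CUBIC))
```

```text
(no output)
```

View pics/t1.png

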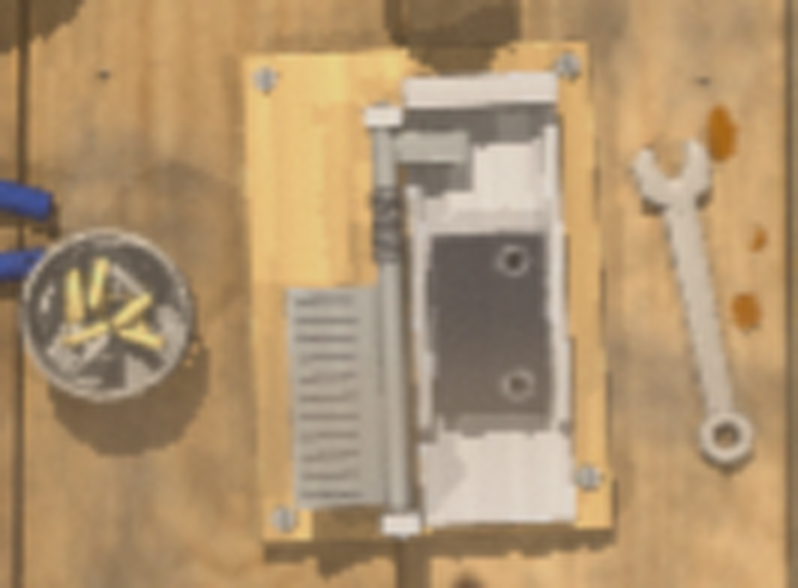

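View pics/s1.png

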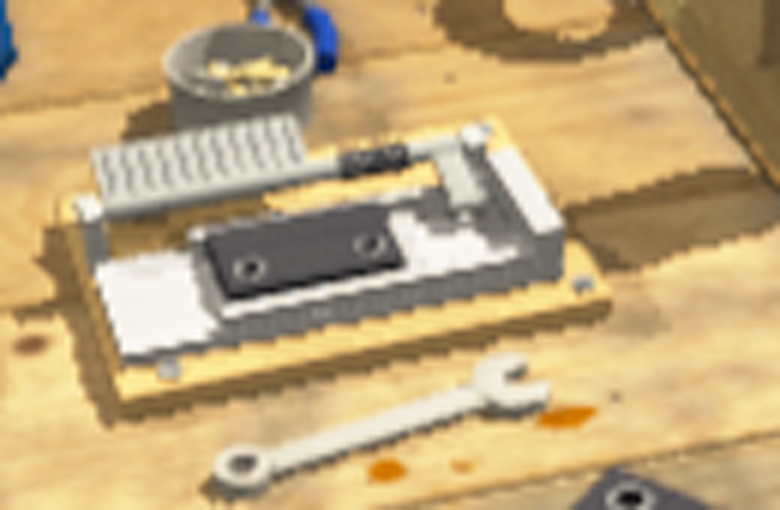

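The crops give usable features: in the top crop the bearing blocks are at (402,524) and (384,117), the stop face at (480,105), the channel start at (500,523) and the part corners at (430,236), (545,234), (552,415). I'll fit the jig pose from these in both views.

```bash
cat > h.py <<'E'
import numpy as np,cv2
from rig import manip,get_image,camera_info
from scipy.optimize import least_squares
F=np.diag([1.,-1,-1])
def proj(n,P):
    c=camera_info(n);E=c["extrinsics"]
    Q=(np.atleast_2d(P)@E[:3,:3].T+E[:3,3])@F
    return cv2.projectPoints(Q,np.zeros(3),np.zeros(3),c["camera_matrix"],np.array(c["distortion"]))[0].reshape(-1,2)
def onz(n,uv,z):
    c=camera_info(n);E=c["extrinsics"]
    q=cv2.undistortPoints(np.array(uv,float).reshape(-1,1,2),c["camera_matrix"],np.array(c["distortion"])).reshape(-1,2)
    d=np.c_[q,np.ones(len(q))]@F@E[:3,:3]; o=-E[:3,:3].T@E[:3,3]
    return o+d*((z-o[2])/d[:,2])[:,None]
def J2W(p,j):
    c,s=np.cos(j[2]),np.sin(j[2]);p=np.atleast_2d(p)
    return np.c_[j[0]+c*p[:,0]-s*p[:,1],j[1]+s*p[:,0]+c*p[:,1],p[:,2]]
def W2J(P,j):
    c,s=np.cos(j[2]),np.sin(j[2]);d=np.atleast_2d(P)[:,:2]-j[:2]
    return d@np.array([[c,-s],[s,c]])
E
python3 - <<'E'
from h import *
oy=.064+.015*np.cos(.42)
T=[((402,524),(-.137,.038,.042)),((384,117),(.02,.038,.042)),((480,105),(.022,0,.038)),((500,523),(-.14,0,.02)),((286,290),(-.045,oy,.042)),((297,505),(-.13,oy,.042))]
S=[((88,203),(-.137,.038,.042)),((475,130),(.02,.038,.042)),((95,152),(-.13,oy,.042)),((297,118),(-.045,oy,.042)),((515,192),(.022,0,.038))]
ft=lambda L,u0,v0:np.array([((a+.5)/6-.5+u0,(b+.5)/6-.5+v0) for a,b in L])
ut,us=ft([t[0] for t in T],185,150),ft([t[0] for t in S],180,165)
pt,ps=np.array([t[1] for t in T]),np.array([t[1] for t in S])
f=lambda j:np.r_[(proj("top",J2W(pt,j))-ut).ravel(),(proj("side",J2W(ps,j))-us).ravel()]
r=least_squares(f,[.5,.2,.04],loss="soft_l1"); j=r.x
print(j,np.degrees(j[2]));print(f(j).reshape(-1,2).round(1))
np.save("j.npy",j)
c=onz("top",ft([(430,236),(545,234),(552,415)],185,150),.032);print("part corners jig",W2J(c,j).round(4))
print("tin",onz("top",ft([(108,314)],185,150),.032),"target",J2W([-.112,.032,0],j))
E
```

```text
[0.5510044  0.21590129 0.04461381] 2.556182785494361
[[-0.3 -0.5]
 [-0.2 -0.7]
 [ 0.2 -0.1]
 [-0.1 -0.4]
 [ 0.2 -0.8]
 [-0.2  0.4]
 [ 0.4  0.9]
 [-0.3  1.1]
 [-0.8  0.2]
 [-0.5 -0.2]
 [-1.   0.1]]
part corners jig [[-0.0279  0.0221]
 [-0.0291 -0.0226]
 [-0.0993 -0.0221]]
tin [[0.49166726 0.36203053 0.032     ]] target [[0.43768868 0.24287436 0.        ]]
```

```bash
python3 -m jog '[{"x":0,"y":-0.05,"z":0,"roll":6,"claw":0.2},{"x":0,"y":-0.05,"z":0,"roll":6,"claw":0.2},{"x":0,"y":-0.05,"z":0,"roll":0,"claw":0.2},{"x":-0.05,"y":0,"z":0,"roll":0,"claw":0.2},{"x":-0.05,"y":0,"z":0,"roll":0,"claw":0.2}]'
```

```text
time_s: 0.7
tcp_pos: [0.3053, -0.4802, 0.2302]
ee_rot: [[0.052, -0.999, 0.001], [-0.999, -0.052, 0.0], [-0.0, -0.001, -1.0]]
contact_force: [0.4, 0.8, 0.2]
opening: 0.0514
```

```bash
python3 -m jog '[{"x":-0.05,"y":-0.03,"z":0,"roll":0,"claw":0.2},{"x":-0.05,"y":-0.02,"z":0,"roll":0,"claw":0.2},{"x":-0.05,"y":-0.02,"z":0,"roll":0,"claw":0.2},{"x":-0.05,"y":-0.01,"z":0,"roll":0,"claw":0.2},{"x":-0.05,"y":0,"z":0,"roll":0,"claw":0.2}]'; python3 -m jog '[{"x":-0.05,"y":-0.02,"z":0,"roll":0,"claw":0.2},{"x":-0.05,"y":0,"z":0,"roll":0,"claw":0.2},{"x":-0.05,"y":0,"z":0,"roll":0,"claw":0.2},{"x":-0.05,"y":0,"z":0,"roll":0,"claw":0.2},{"x":-0.05,"y":0,"z":0,"roll":0,"claw":0.2}]'
cat > w.py <<'E'
from h import *
j=np.load("j.npy");s=manip.state();R=s["ee_rot"];t=s["tcp_pos"]
print("TCP in jig",W2J(t,j),t[2],"yaw err deg (roll to add)",np.degrees(np.arctan2(R[1,0],R[0,0])-j[2])+90,"F",s["contact_force"].round(2),s["opening"],s["time_s"])
g=J2W([-.116,.032,.06],j)[0];print("to start, tool axes",R.T@(g-t))
E
python3 w.py
```

```text
time_s: 1.2
tcp_pos: [0.3655, -0.2412, 0.2314]
ee_rot: [[0.051, -0.999, 0.003], [-0.999, -0.051, -0.0], [0.0, -0.003, -1.0]]
contact_force: [2.1, 0.9, -0.4]
opening: 0.0516
time_s: 1.7
tcp_pos: [0.3699, 0.0056, 0.2314]
ee_rot: [[0.049, -0.999, 0.001], [-0.999, -0.049, 0.0], [-0.0, -0.001, -1.0]]
contact_force: [1.1, 0.6, -0.6]
opening: 0.0511
TCP in jig [[-0.19030517 -0.2020102 ]] 0.23141691920059038 yaw err deg (roll to add) 0.2538558170499101 F [ 1.11  0.6  -0.64] 0.05108393759067569 1.7
to start, tool axes [-0.23367116 -0.07521787  0.17148135]
```

```bash
python3 -m jog '[{"x":-0.047,"y":-0.015,"z":0.01,"roll":0.25,"claw":0.2},{"x":-0.047,"y":-0.015,"z":0.02,"roll":0,"claw":0.2},{"x":-0.047,"y":-0.015,"z":0.025,"roll":0,"claw":0.2},{"x":-0.047,"y":-0.015,"z":0.025,"roll":0,"claw":0.2},{"x":-0.046,"y":-0.015,"z":0.025,"roll":0,"claw":0.2}]'; python3 -m jog '[{"x":0,"y":0,"z":0.02,"roll":0,"claw":0.2},{"x":0,"y":0,"z":0.02,"roll":0,"claw":0.2},{"x":0,"y":0,"z":0.01,"roll":0,"claw":0.2},{"x":0,"y":0,"z":0,"roll":0,"claw":0.2},{"x":0,"y":0,"z":0,"roll":0,"claw":0.2}]'; python3 w.py
python3 - <<'E'
from h import *
a=get_image("top")[150:250,185:318,::-1];b=get_image("side")[135:235,175:308,::-1]
cv2.imwrite("pics/c1.png",cv2.resize(np.hstack([a,b]),None,fx=3,fy=3,interpolation=cv2.INTER_CUBIC))
E
```

```text
time_s: 2.2
tcp_pos: [0.4302, 0.2268, 0.1334]
ee_rot: [[0.046, -0.999, 0.0], [-0.999, -0.046, -0.0], [0.0, -0.0, -1.0]]
contact_force: [1.1, -0.0, -0.0]
opening: 0.0511
time_s: 2.7
tcp_pos: [0.4302, 0.2245, 0.0849]
ee_rot: [[0.044, -0.999, 0.0], [-0.999, -0.044, 0.0], [-0.0, -0.0, -1.0]]
contact_force: [-0.0, 0.1, -0.3]
opening: 0.0512
TCP in jig [[-0.12030566  0.01398707]] 0.08485007617530149 yaw err deg (roll to add) -0.01621236880333754 F [-0.01  0.14 -0.32] 0.05122867864340419 2.7
to start, tool axes [-0.0180127  -0.00428903  0.02485312]
```

View pics/c1.png

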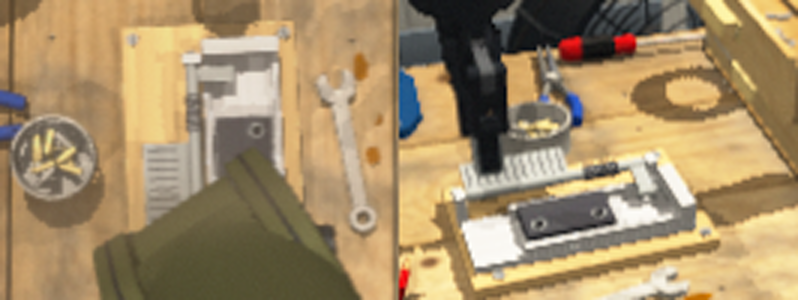

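The forearm hides the jig from the top camera, but the side view shows the gripper hovering over the jig's rear. I'll correct the offset and descend to TCP z about 0.05.

```bash
python3 -m jog '[{"x":-0.018,"y":-0.004,"z":0,"roll":0,"claw":0.2},{"x":0,"y":0,"z":0.015,"roll":0,"claw":0.2},{"x":0,"y":0,"z":0.015,"roll":0,"claw":0.2},{"x":0,"y":0,"z":0,"roll":0,"claw":0.2},{"x":0,"y":0,"z":0,"roll":0,"claw":0.2}]'; python3 w.py
python3 - <<'E'
from h import *
j=np.load("j.npy")
b=get_image("side")[125:235,175:285,::-1]
cv2.imwrite("pics/c2.png",cv2.resize(b,None,fx=5,fy=5,interpolation=cv2.INTER_CUBIC))
E
```

```text
time_s: 3.3
tcp_pos: [0.4334, 0.2428, 0.0551]
ee_rot: [[0.045, -0.999, 0.001], [-0.999, -0.045, 0.0], [-0.0, -0.001, -1.0]]
contact_force: [-0.5, 0.1, 0.3]
opening: 0.0512
TCP in jig [[-0.11632924  0.03211314]] 0.05507244798733435 yaw err deg (roll to add) 0.0018570012435361605 F [-0.46  0.09  0.26] 0.051218910468136945 3.3
to start, tool axes [ 0.00011232 -0.00033196 -0.00492739]
```

View pics/c2.png

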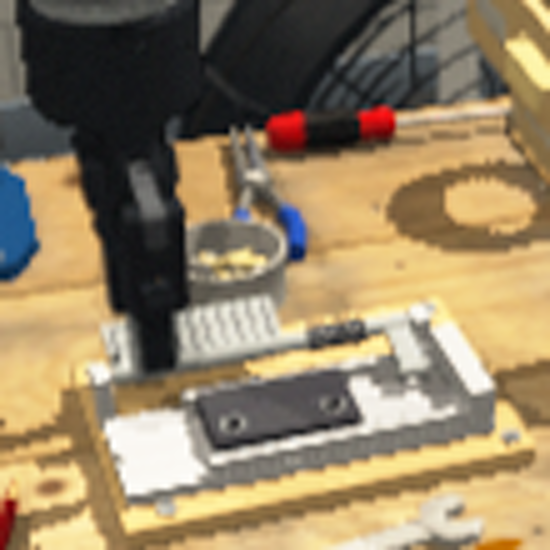

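The near finger's tip, at (155,372) in the crop, sits just behind the part, above the channel. Next I descend while watching the force.

```bash
python3 -m jog '[{"x":0,"y":0,"z":0.01,"roll":0,"claw":0.2},{"x":0,"y":0,"z":0.005,"roll":0,"claw":0.2},{"x":0,"y":0,"z":0,"roll":0,"claw":0.2},{"x":0,"y":0,"z":0,"roll":0,"claw":0.2},{"x":0,"y":0,"z":0,"roll":0,"claw":0.2}]';python3 -m jog '[{"x":0,"y":0,"z":0.004,"roll":0,"claw":0.2},{"x":0,"y":0,"z":0,"roll":0,"claw":0.2},{"x":0,"y":0,"z":0,"roll":0,"claw":0.2},{"x":0,"y":0,"z":0,"roll":0,"claw":0.2},{"x":0,"y":0,"z":0,"roll":0,"claw":0.2}]';python3 -m jog '[{"x":0,"y":0,"z":0.004,"roll":0,"claw":0.2},{"x":0,"y":0,"z":0,"roll":0,"claw":0.2},{"x":0,"y":0,"z":0,"roll":0,"claw":0.2},{"x":0,"y":0,"z":0,"roll":0,"claw":0.2},{"x":0,"y":0,"z":0,"roll":0,"claw":0.2}]'; python3 w.py
```

```text
time_s: 3.85
tcp_pos: [0.4331, 0.2429, 0.0394]
ee_rot: [[0.045, -0.999, 0.0], [-0.999, -0.045, -0.0], [0.0, -0.0, -1.0]]
contact_force: [-0.7, -0.4, 0.3]
opening: 0.0512
time_s: 4.35
tcp_pos: [0.4331, 0.2429, 0.0354]
ee_rot: [[0.045, -0.999, 0.0], [-0.999, -0.045, -0.0], [0.0, -0.0, -1.0]]
contact_force: [0.1, -0.2, 0.5]
opening: 0.0513
time_s: 4.85
tcp_pos: [0.4333, 0.243, 0.0315]
ee_rot: [[0.045, -0.999, 0.001], [-0.999, -0.045, 0.0], [-0.0, -0.001, -1.0]]
contact_force: [-0.1, -0.5, 3.5]
opening: 0.0514
TCP in jig [[-0.11633272  0.03228028]] 0.03153587340540316 yaw err deg (roll to add) 0.014785972757195509 F [-0.06 -0.45  3.48] 0.051449857651808796 4.85
to start, tool axes [ 0.00027508 -0.0003491  -0.02846398]
```

```bash
for i in 1; do :; done; python3 -m jog '[{"x":0,"y":0,"z":0.003,"roll":0,"claw":0.2},{"x":0,"y":0,"z":0.003,"roll":0,"claw":0.2},{"x":0,"y":0,"z":0,"roll":0,"claw":0.2},{"x":0,"y":0,"z":0,"roll":0,"claw":0.2},{"x":0,"y":0,"z":0,"roll":0,"claw":0.2}]';python3 -m jog '[{"x":0,"y":0,"z":0.002,"roll":0,"claw":0.2},{"x":0,"y":0,"z":0,"roll":0,"claw":0.2},{"x":0,"y":0,"z":0,"roll":0,"claw":0.2},{"x":0,"y":0,"z":0,"roll":0,"claw":0.2},{"x":0,"y":0,"z":0,"roll":0,"claw":0.2}]';python3 -m jog '[{"x":0,"y":0,"z":0.0015,"roll":0,"claw":0.2},{"x":0,"y":0,"z":0,"roll":0,"claw":0.2},{"x":0,"y":0,"z":0,"roll":0,"claw":0.2},{"x":0,"y":0,"z":0,"roll":0,"claw":0.2},{"x":0,"y":0,"z":0,"roll":0,"claw":0.2}]'; python3 w.py
```

```text
time_s: 5.35
tcp_pos: [0.4334, 0.2418, 0.0256]
ee_rot: [[0.044, -0.999, 0.0], [-0.999, -0.044, -0.001], [0.001, -0.0, -1.0]]
contact_force: [1.2, -2.4, 6.2]
opening: 0.0512
time_s: 5.85
tcp_pos: [0.4334, 0.2411, 0.0237]
ee_rot: [[0.043, -0.999, 0.0], [-0.999, -0.043, -0.002], [0.002, -0.0, -1.0]]
contact_force: [1.6, -4.1, 8.5]
opening: 0.0514
time_s: 6.35
tcp_pos: [0.4335, 0.2406, 0.0225]
ee_rot: [[0.043, -0.999, 0.0], [-0.999, -0.043, -0.003], [0.003, -0.0, -1.0]]
contact_force: [0.3, -4.3, 12.4]
opening: 0.0513
TCP in jig [[-0.11628979  0.02988257]] 0.022536184970553545 yaw err deg (roll to add) -0.11300235766741196 F [ 0.35 -4.26 12.45] 0.05128870620259993 6.35
to start, tool axes [-0.00201489 -0.00029648 -0.03746942]
```

Run:
```python
from h import *
b=get_image("side")[125:235,175:285,::-1]
cv2.imwrite("pics/c3.png",cv2.resize(b,None,fx=5,fy=5,interpolation=cv2.INTER_CUBIC))
```

```text
(no output)
```

View pics/c3.png

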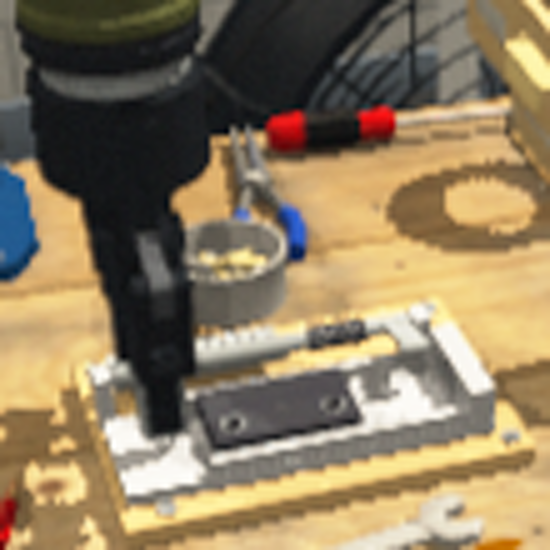

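The plate is now nearly level, the jaw is raised (390,345), and the near fingertip (162,435) is in the channel behind the part. I'll slide forward about 30 mm in small steps.

```bash
python3 -m jog '[{"x":0,"y":-0.003,"z":-0.0004,"roll":0,"claw":0.2},{"x":0,"y":-0.003,"z":0,"roll":0,"claw":0.2},{"x":0,"y":-0.003,"z":0,"roll":0,"claw":0.2},{"x":0,"y":-0.003,"z":0,"roll":0,"claw":0.2},{"x":0,"y":0,"z":0,"roll":0,"claw":0.2}]';python3 w.py; python3 -m jog '[{"x":0,"y":-0.003,"z":0,"roll":0,"claw":0.2},{"x":0,"y":-0.003,"z":0,"roll":0,"claw":0.2},{"x":0,"y":-0.003,"z":0,"roll":0,"claw":0.2},{"x":0,"y":-0.003,"z":0,"roll":0,"claw":0.2},{"x":0,"y":-0.003,"z":0,"roll":0,"claw":0.2}]';python3 w.py;  python3 - <<'E'
from h import *
b=get_image("side")[125:235,175:285,::-1]
cv2.imwrite("pics/c4.png",cv2.resize(b,None,fx=5,fy=5,interpolation=cv2.INTER_CUBIC))
E
```

```text
time_s: 6.9
tcp_pos: [0.4367, 0.241, 0.0224]
ee_rot: [[0.049, -0.999, -0.015], [-0.999, -0.049, -0.006], [0.006, 0.015, -1.0]]
contact_force: [-13.7, -3.2, 17.5]
opening: 0.0512
TCP in jig [[-0.11308989  0.03012561]] 0.022402724347899014 yaw err deg (roll to add) 0.2604781070581197 F [-13.75  -3.25  17.5 ] 0.05123645158828045 6.9
to start, tool axes [-0.00167638  0.00346985 -0.03755912]
time_s: 7.4
tcp_pos: [0.4514, 0.2425, 0.0224]
ee_rot: [[0.049, -0.999, -0.015], [-0.999, -0.049, -0.005], [0.005, 0.015, -1.0]]
contact_force: [-12.2, -0.3, 19.6]
opening: 0.0513
TCP in jig [[-0.09833744  0.03101738]] 0.022410724894099638 yaw err deg (roll to add) 0.2780390725523745 F [-12.25  -0.28  19.58] 0.05127207162225583 7.4
to start, tool axes [-0.0008955   0.01823676 -0.03731626]
```

View pics/c4.png

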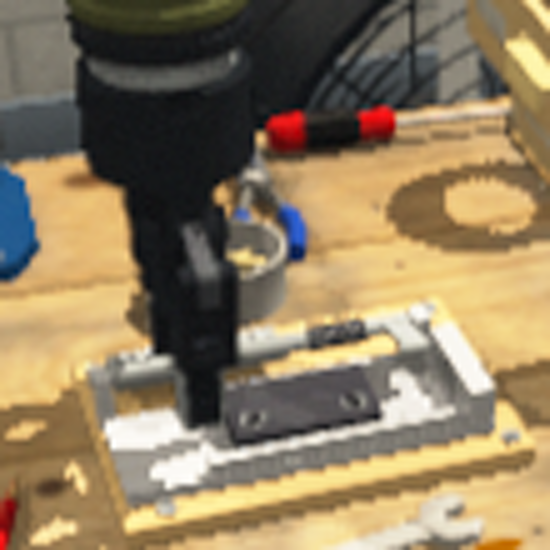

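The part is moving square in the channel with the fingertip against its rear. The vertical force is 19 N, so the clip is at its stop. I'll ease up slightly and continue.

```bash
python3 -m jog '[{"x":0,"y":-0.003,"z":-0.0007,"roll":0,"claw":0.2},{"x":0,"y":-0.003,"z":0,"roll":0,"claw":0.2},{"x":0,"y":-0.003,"z":0,"roll":0,"claw":0.2},{"x":0,"y":-0.003,"z":0,"roll":0,"claw":0.2},{"x":0,"y":-0.003,"z":0,"roll":0,"claw":0.2}]';python3 w.py; python3 -m jog '[{"x":0,"y":-0.003,"z":0,"roll":0,"claw":0.2},{"x":0,"y":-0.003,"z":0,"roll":0,"claw":0.2},{"x":0,"y":-0.003,"z":0,"roll":0,"claw":0.2},{"x":0,"y":-0.003,"z":0,"roll":0,"claw":0.2},{"x":0,"y":-0.003,"z":0,"roll":0,"claw":0.2}]';python3 w.py;  python3 - <<'E'
from h import *
b=get_image("side")[125:235,175:285,::-1]
cv2.imwrite("pics/c5.png",cv2.resize(b,None,fx=5,fy=5,interpolation=cv2.INTER_CUBIC))
E
```

```text
time_s: 7.95
tcp_pos: [0.4687, 0.2439, 0.0227]
ee_rot: [[0.048, -0.999, -0.011], [-0.999, -0.048, -0.004], [0.003, 0.011, -1.0]]
contact_force: [-9.6, 0.3, 12.0]
opening: 0.0515
TCP in jig [[-0.08093847  0.03164231]] 0.022677229413602267 yaw err deg (roll to add) 0.19566338010685058 F [-9.64  0.26 11.96] 0.051454512361989495 7.95
to start, tool axes [-0.00036155  0.03548449 -0.03692084]
time_s: 8.45
tcp_pos: [0.4835, 0.2447, 0.0227]
ee_rot: [[0.048, -0.999, -0.012], [-0.999, -0.048, -0.003], [0.003, 0.012, -1.0]]
contact_force: [-9.8, -0.2, 13.3]
opening: 0.0515
TCP in jig [[-0.06610845  0.0318001 ]] 0.022685298042814186 yaw err deg (roll to add) 0.19420686088379568 F [-9.79 -0.2  13.31] 0.05150481849431231 8.45
to start, tool axes [-0.00025946  0.05032629 -0.03672588]
```

View pics/c5.png

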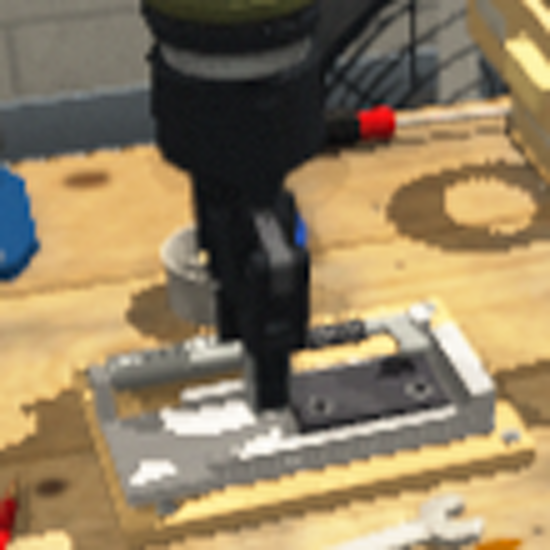

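The part's front is at about (445,380), close to the stop and under the raised jaw. About 7 mm remains, so I'll push until the force rises.

```bash
python3 -m jog '[{"x":0,"y":-0.002,"z":0,"roll":0,"claw":0.2},{"x":0,"y":-0.002,"z":0,"roll":0,"claw":0.2},{"x":0,"y":-0.001,"z":0,"roll":0,"claw":0.2},{"x":0,"y":-0.001,"z":0,"roll":0,"claw":0.2},{"x":0,"y":0,"z":0,"roll":0,"claw":0.2}]';python3 w.py; python3 -m jog '[{"x":0,"y":-0.001,"z":0,"roll":0,"claw":0.2},{"x":0,"y":0,"z":0,"roll":0,"claw":0.2},{"x":0,"y":-0.001,"z":0,"roll":0,"claw":0.2},{"x":0,"y":0,"z":0,"roll":0,"claw":0.2},{"x":0,"y":0,"z":0,"roll":0,"claw":0.2}]';python3 w.py
```

```text
time_s: 9.0
tcp_pos: [0.4893, 0.245, 0.0227]
ee_rot: [[0.048, -0.999, -0.012], [-0.999, -0.048, -0.004], [0.003, 0.012, -1.0]]
contact_force: [-10.7, -0.9, 12.9]
opening: 0.0514
TCP in jig [[-0.06035868  0.03182423]] 0.022700939710044766 yaw err deg (roll to add) 0.1921477849732014 F [-10.67  -0.94  12.89] 0.05142773257955519 9.0
to start, tool axes [-0.0002521   0.0560887  -0.03662241]
time_s: 9.5
tcp_pos: [0.4893, 0.245, 0.0226]
ee_rot: [[0.049, -0.999, -0.015], [-0.999, -0.049, -0.004], [0.004, 0.016, -1.0]]
contact_force: [-14.4, -0.7, 16.2]
opening: 0.0512
TCP in jig [[-0.06034243  0.03182671]] 0.022645158940460725 yaw err deg (roll to add) 0.2329215134105027 F [-14.4   -0.72  16.25] 0.05123144404164162 9.5
to start, tool axes [-0.00026345  0.05623171 -0.0364843 ]
```

```bash
python3 -m jog '[{"x":0,"y":-0.002,"z":0,"roll":0,"claw":0.2},{"x":0,"y":-0.002,"z":0,"roll":0,"claw":0.2},{"x":0,"y":-0.002,"z":0,"roll":0,"claw":0.2},{"x":0,"y":0,"z":0,"roll":0,"claw":0.2},{"x":0,"y":0,"z":0,"roll":0,"claw":0.2}]';python3 w.py;  python3 - <<'E'
from h import *
b=get_image("side")[145:235,185:295,::-1]
cv2.imwrite("pics/c6.png",cv2.resize(b,None,fx=6,fy=6,interpolation=cv2.INTER_CUBIC))
E
```

```text
time_s: 10.0
tcp_pos: [0.4895, 0.245, 0.0226]
ee_rot: [[0.051, -0.998, -0.026], [-0.999, -0.05, -0.007], [0.006, 0.026, -1.0]]
contact_force: [-22.4, -1.5, 25.5]
opening: 0.0515
TCP in jig [[-0.06013155  0.03176849]] 0.022589314029229285 yaw err deg (roll to add) 0.33930697854258085 F [-22.4   -1.5   25.52] 0.05147469381914342 10.0
to start, tool axes [-0.00035128  0.05681898 -0.03594965]
```

View pics/c6.png

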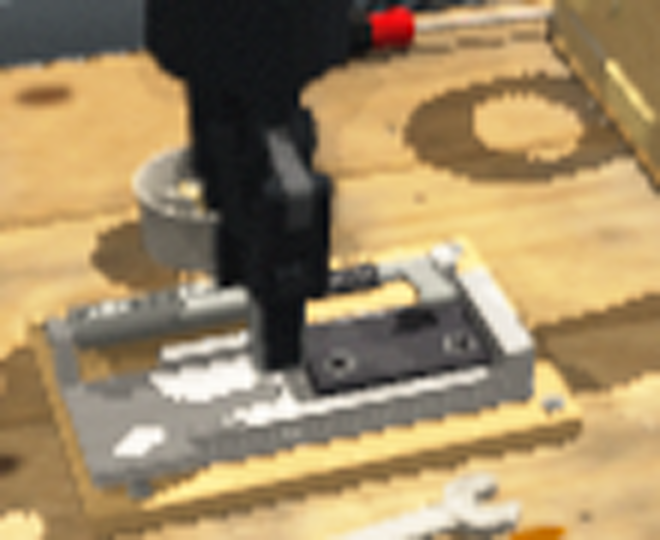

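The part's front (495,350) is against the stop. Pushing 6 mm more moved the TCP only 0.2 mm while the force doubled to 22 N. Now I back off along the channel while still holding the clip open, then lift.

```bash
python3 -m jog '[{"x":0,"y":0.003,"z":0,"roll":0,"claw":0.2},{"x":0,"y":0.003,"z":0,"roll":0,"claw":0.2},{"x":0,"y":0.003,"z":0,"roll":0,"claw":0.2},{"x":0,"y":0.003,"z":0,"roll":0,"claw":0.2},{"x":0,"y":0.003,"z":0,"roll":0,"claw":0.2}]';python3 w.py; python3 -m jog '[{"x":0,"y":0,"z":-0.003,"roll":0,"claw":0.2},{"x":0,"y":0,"z":-0.004,"roll":0,"claw":0.2},{"x":0,"y":0,"z":-0.006,"roll":0,"claw":0.2},{"x":0,"y":0,"z":-0.01,"roll":0,"claw":0.2},{"x":0,"y":0,"z":-0.02,"roll":0,"claw":0.2}]';python3 -m jog '[{"x":0,"y":0,"z":-0.04,"roll":0,"claw":0.2},{"x":0,"y":0.04,"z":-0.05,"roll":0,"claw":0.2},{"x":0,"y":0.04,"z":-0.03,"roll":0,"claw":0.2},{"x":0.05,"y":0,"z":0,"roll":0,"claw":0.2},{"x":0.05,"y":0,"z":0,"roll":0,"claw":0.2}]';python3 -m jog '[{"x":0.05,"y":0,"z":0,"roll":0,"claw":0.2},{"x":0.05,"y":0,"z":0,"roll":0,"claw":0.2},{"x":0.05,"y":0,"z":0,"roll":0,"claw":0.2},{"x":0.05,"y":0,"z":0,"roll":0,"claw":0.2},{"x":0,"y":0,"z":0,"roll":0,"claw":0.2}]';python3 w.py
python3 - <<'E'
from h import *
a=get_image("top")[150:250,185:318,::-1];b=get_image("side")[165:265,180:313,::-1]
cv2.imwrite("pics/c7.png",cv2.resize(np.vstack([a,b]),None,fx=3,fy=3,interpolation=cv2.INTER_CUBIC))
cv2.imwrite("pics/c7a.png",cv2.resize(a,None,fx=6,fy=6,interpolation=cv2.INTER_CUBIC))
E
```

```text
time_s: 10.55
tcp_pos: [0.4889, 0.2454, 0.0233]
ee_rot: [[0.045, -0.999, 0.001], [-0.999, -0.045, 0.0], [-0.0, -0.001, -1.0]]
contact_force: [2.8, -0.4, 6.7]
opening: 0.0512
TCP in jig [[-0.06069881  0.03220958]] 0.023299719230382293 yaw err deg (roll to add) 0.02654608447929263 F [ 2.75 -0.43  6.72] 0.051199369553845145 10.55
to start, tool axes [ 0.00018124  0.05528199 -0.03672935]
time_s: 11.05
tcp_pos: [0.4879, 0.2445, 0.0657]
ee_rot: [[0.045, -0.999, -0.003], [-0.999, -0.045, -0.002], [0.002, 0.003, -1.0]]
contact_force: [1.0, 0.2, 0.0]
opening: 0.0515
time_s: 11.55
tcp_pos: [0.4215, 0.1437, 0.1766]
ee_rot: [[0.053, -0.999, 0.002], [-0.999, -0.053, 0.002], [-0.001, -0.003, -1.0]]
contact_force: [1.4, -0.8, 0.3]
opening: 0.0512
time_s: 12.05
tcp_pos: [0.4301, -0.0668, 0.1755]
ee_rot: [[0.029, -1.0, -0.001], [-1.0, -0.029, -0.005], [0.005, 0.001, -1.0]]
contact_force: [-0.2, 1.2, 1.6]
opening: 0.0514
TCP in jig [[-0.13338716 -0.27698343]] 0.17546137304627182 yaw err deg (roll to add) -0.8974255104918853 F [-0.19  1.2   1.59] 0.05139488286425918 12.05
to start, tool axes [-0.3097691  -0.01265268  0.11396232]
```

View pics/c7a.png

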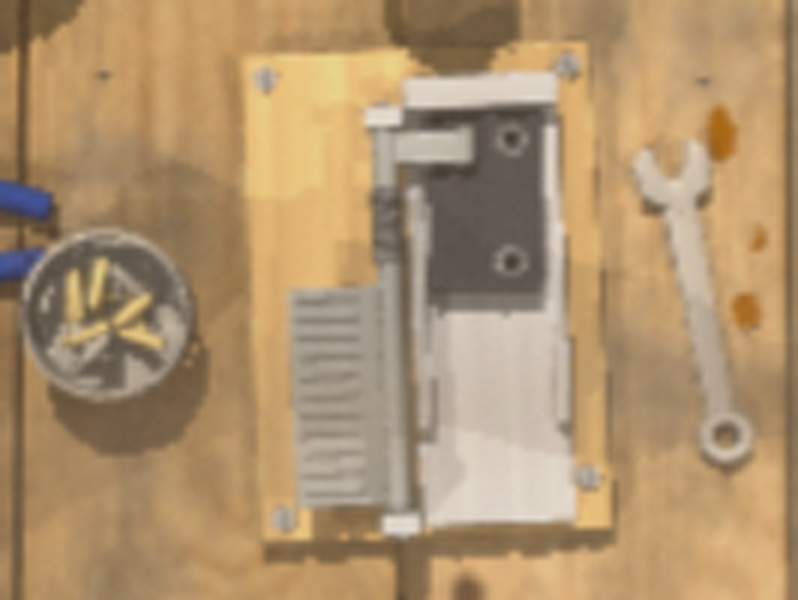

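The tin and spanner have not moved, and the part is beneath the jaw with its rear edge at row ~293. I'll compute its position and turn numerically from the holes, taking the fractional change since the start.

Run:
```python
from h import *
j=np.load("j.npy")
ft=lambda L:np.array([((a+.5)/6-.5+185,(b+.5)/6-.5+150) for a,b in L])
g=lambda L:W2J(onz("top",ft(L),.032),j)
a=g([(513,260),(517,384)]);b=g([(511,138),(511,262)])
print("holes before/after",a.round(4),b.round(4),"shift",(b-a).mean(0),"yaw",[np.arctan2(*(h[0]-h[1])[::-1]) for h in(a,b)])
print("rear corners",g([(428,292),(543,293)]).round(4),"stop face",W2J(onz("top",ft([(480,105)]),.038),j))
A=cv2.imread("pics/c7a.png");print(A[270:316:3,470].mean(1).round(),A[100:130:3,490].mean(1).round())
```

```text
holes before/after [[-0.0386 -0.0097]
 [-0.0867 -0.0091]] [[ 0.0089 -0.0111]
 [-0.0394 -0.0089]] shift [ 0.04747518 -0.00058172] yaw [np.float64(-0.012652699860599515), np.float64(-0.04502762023985536)]
rear corners [[-0.0496  0.0238]
 [-0.0519 -0.0208]] stop face [[0.02172876 0.00047851]]
[ 85.  84.  85.  86.  87.  88.  86.  91. 104. 115. 115. 116. 117. 135.
 168. 197.] [189. 164. 124.  92.  75.  83.  89.  89.  90.  90.]
```

View pics/c7.png

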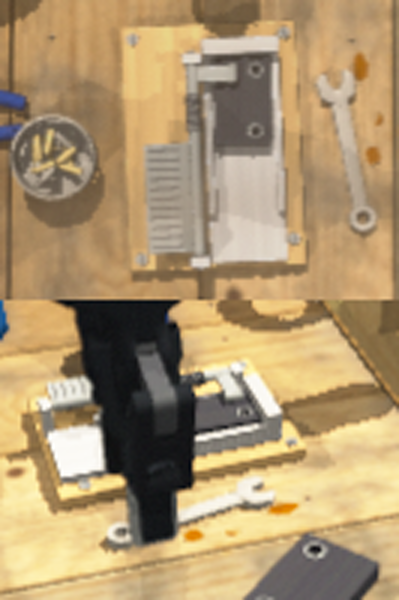

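The measured centre is about 2 mm short of home with a turn of about -0.045 rad. That is inside tolerance, but both margins are slim. A flat push with shut fingers on the part's rear will square it up and seat it, so I'll approach from above.

```bash
sed -i 's/\[-.116,.032,.06\]/[-.075,-.004,.06]/' w.py; python3 w.py; python3 -m jog '[{"x":-0.045,"y":-0.01,"z":0,"roll":-0.9,"claw":-1},{"x":-0.045,"y":-0.01,"z":0,"roll":0,"claw":-1},{"x":-0.045,"y":-0.01,"z":0,"roll":0,"claw":-1},{"x":-0.045,"y":-0.01,"z":0,"roll":0,"claw":-1},{"x":-0.045,"y":-0.01,"z":0,"roll":0,"claw":-1}]';python3 -m jog '[{"x":-0.03,"y":0,"z":0,"roll":0,"claw":-1},{"x":0,"y":0,"z":0.03,"roll":0,"claw":-1},{"x":0,"y":0,"z":0.03,"roll":0,"claw":-1},{"x":0,"y":0,"z":0,"roll":0,"claw":-1},{"x":0,"y":0,"z":0,"roll":0,"claw":-1}]'; python3 w.py
```

```text
TCP in jig [[-0.13223206 -0.26957108]] 0.17537234493372467 yaw err deg (roll to add) -0.2467187426006774 F [ 0.04  0.73 -0.28] 0.051116587084376934 12.15
to start, tool axes [-0.2658757  -0.05610013  0.11522662]
time_s: 12.65
tcp_pos: [0.467, 0.1744, 0.1753]
ee_rot: [[0.065, -0.998, -0.001], [-0.998, -0.065, 0.001], [-0.001, 0.001, -1.0]]
contact_force: [0.7, -0.1, -0.3]
opening: 0.0001
time_s: 13.15
tcp_pos: [0.4655, 0.2012, 0.1153]
ee_rot: [[0.063, -0.998, -0.001], [-0.998, -0.063, -0.0], [0.0, 0.001, -1.0]]
contact_force: [0.4, -0.1, 0.2]
opening: 0.0
TCP in jig [[-0.08612465 -0.01091657]] 0.1152748904541127 yaw err deg (roll to add) 1.066209890637552 F [ 0.37 -0.11  0.17] 1.2462853668862557e-05 13.15
to start, tool axes [-0.00671974 -0.011327    0.05525807]
```

Correct the offset and descend to z = 0.026.

```bash
python3 -m jog '[{"x":-0.007,"y":-0.011,"z":0,"roll":1.07,"claw":-1},{"x":0,"y":0,"z":0.03,"roll":0,"claw":-1},{"x":0,"y":0,"z":0.02,"roll":0,"claw":-1},{"x":0,"y":0,"z":0,"roll":0,"claw":-1},{"x":0,"y":0,"z":0,"roll":0,"claw":-1}]'; python3 w.py;python3 -m jog '[{"x":0,"y":0,"z":0.02,"roll":0,"claw":-1},{"x":0,"y":0,"z":0.019,"roll":0,"claw":-1},{"x":0,"y":0,"z":0,"roll":0,"claw":-1},{"x":0,"y":0,"z":0,"roll":0,"claw":-1},{"x":0,"y":0,"z":0,"roll":0,"claw":-1}]'; python3 w.py
```

```text
time_s: 13.65
tcp_pos: [0.4776, 0.2081, 0.0664]
ee_rot: [[0.042, -0.999, 0.001], [-0.999, -0.042, 0.001], [-0.001, -0.001, -1.0]]
contact_force: [0.3, 0.3, 0.8]
opening: 0.0003
TCP in jig [[-0.0737104  -0.00453008]] 0.06641381222033615 yaw err deg (roll to add) -0.13786254491722616 F [0.28 0.33 0.79] 0.0003458479630419096 13.65
to start, tool axes [-0.00052271  0.00129954  0.00641241]
time_s: 14.15
tcp_pos: [0.478, 0.208, 0.0275]
ee_rot: [[0.042, -0.999, 0.002], [-0.999, -0.042, 0.001], [-0.001, -0.002, -1.0]]
contact_force: [0.4, 0.1, -0.0]
opening: -0.0001
TCP in jig [[-0.0733125  -0.00464988]] 0.02754679151786277 yaw err deg (roll to add) -0.1563948246403868 F [ 0.35  0.05 -0.04] -8.512478698607899e-05 14.15
to start, tool axes [-0.00067428  0.00161719 -0.03245629]
```

```bash
python3 -m jog '[{"x":0,"y":-0.003,"z":0.001,"roll":0,"claw":-1},{"x":0,"y":-0.003,"z":0,"roll":0,"claw":-1},{"x":0,"y":-0.002,"z":0,"roll":0,"claw":-1},{"x":0,"y":-0.002,"z":0,"roll":0,"claw":-1},{"x":0,"y":0,"z":0,"roll":0,"claw":-1}]'; python3 w.py;python3 -m jog '[{"x":0,"y":-0.001,"z":0,"roll":0,"claw":-1},{"x":0,"y":-0.001,"z":0,"roll":0,"claw":-1},{"x":0,"y":-0.001,"z":0,"roll":0,"claw":-1},{"x":0,"y":0,"z":0,"roll":0,"claw":-1},{"x":0,"y":0,"z":0,"roll":0,"claw":-1}]'; python3 w.py;python3 -m jog '[{"x":0,"y":-0.001,"z":0,"roll":0,"claw":-1},{"x":0,"y":-0.001,"z":0,"roll":0,"claw":-1},{"x":0,"y":-0.001,"z":0,"roll":0,"claw":-1},{"x":0,"y":0,"z":0,"roll":0,"claw":-1},{"x":0,"y":0,"z":0,"roll":0,"claw":-1}]'; python3 w.py
```

```text
time_s: 14.65
tcp_pos: [0.4875, 0.208, 0.0251]
ee_rot: [[0.042, -0.999, 0.001], [-0.999, -0.042, 0.0], [-0.0, -0.001, -1.0]]
contact_force: [-1.2, 0.0, 0.3]
opening: 0.0003
TCP in jig [[-0.06375904 -0.00506045]] 0.02508032729383317 yaw err deg (roll to add) -0.16276477546183798 F [-1.2   0.04  0.3 ] 0.0002664660210203509 14.65
to start, tool axes [-0.00103011  0.01122463 -0.03492583]
time_s: 15.15
tcp_pos: [0.49, 0.2081, 0.025]
ee_rot: [[0.042, -0.999, -0.0], [-0.999, -0.042, -0.0], [0.0, 0.0, -1.0]]
contact_force: [-0.2, 0.1, 0.0]
opening: 0.0
TCP in jig [[-0.06127095 -0.00505451]] 0.025021471993766014 yaw err deg (roll to add) -0.14639986499290103 F [-0.2   0.07  0.04] 2.3285868583351454e-05 15.15
to start, tool axes [-0.00101563  0.01373374 -0.03497784]
time_s: 15.65
tcp_pos: [0.4907, 0.208, 0.0249]
ee_rot: [[0.043, -0.999, -0.004], [-0.999, -0.043, -0.001], [0.001, 0.004, -1.0]]
contact_force: [-6.5, 0.3, 2.9]
opening: 0.0001
TCP in jig [[-0.06057145 -0.00517523]] 0.024869393136097057 yaw err deg (roll to add) -0.10265174652130327 F [-6.47  0.27  2.89] 5.239308307350639e-05 15.65
to start, tool axes [-0.00111361  0.01458097 -0.03506963]
```

```bash
python3 -m jog '[{"x":0,"y":-0.002,"z":0,"roll":0,"claw":-1},{"x":0,"y":-0.001,"z":0,"roll":0,"claw":-1},{"x":0,"y":-0.001,"z":0,"roll":0,"claw":-1},{"x":0,"y":0,"z":0,"roll":0,"claw":-1},{"x":0,"y":0,"z":0,"roll":0,"claw":-1}]'; python3 w.py;python3 -m jog '[{"x":0,"y":-0.002,"z":0,"roll":0,"claw":-1},{"x":0,"y":-0.002,"z":0,"roll":0,"claw":-1},{"x":0,"y":-0.001,"z":0,"roll":0,"claw":-1},{"x":0,"y":0,"z":0,"roll":0,"claw":-1},{"x":0,"y":0,"z":0,"roll":0,"claw":-1}]'; python3 w.py
```

```text
time_s: 16.15
tcp_pos: [0.4909, 0.2079, 0.0248]
ee_rot: [[0.044, -0.999, -0.011], [-0.999, -0.044, -0.003], [0.002, 0.011, -1.0]]
contact_force: [-10.5, 1.2, 8.6]
opening: 0.0001
TCP in jig [[-0.06036521 -0.00534162]] 0.02476540863332752 yaw err deg (roll to add) -0.03526955761888928 F [-10.53   1.16   8.56] 7.482909276895074e-05 16.15
to start, tool axes [-0.00124686  0.01502702 -0.0350726 ]
time_s: 16.65
tcp_pos: [0.4912, 0.2074, 0.0244]
ee_rot: [[0.045, -0.999, -0.02], [-0.999, -0.045, -0.005], [0.005, 0.02, -1.0]]
contact_force: [-17.8, 0.6, 13.5]
opening: -0.0
TCP in jig [[-0.06008751 -0.00583315]] 0.02443774869054456 yaw err deg (roll to add) 0.03795522014374342 F [-17.76   0.58  13.55] -5.498400080049921e-07 16.65
to start, tool axes [-0.00168018  0.01561331 -0.0352678 ]
```

Two independent pushes at about 20 N stopped at the same place (TCP -0.060), so the part is seated. Back off, lift clear, and re-check numerically.

```bash
python3 -m jog '[{"x":0,"y":0.004,"z":0,"roll":0,"claw":-1},{"x":0,"y":0.004,"z":0,"roll":0,"claw":-1},{"x":0,"y":0.005,"z":0,"roll":0,"claw":-1},{"x":0,"y":0.006,"z":0,"roll":0,"claw":-1},{"x":0,"y":0.005,"z":0,"roll":0,"claw":-1}]'; python3 w.py
python3 -m jog '[{"x":0,"y":0,"z":-0.01,"roll":0,"claw":-1},{"x":0,"y":0,"z":-0.04,"roll":0,"claw":-1},{"x":0,"y":0.02,"z":-0.05,"roll":0,"claw":-1},{"x":0.02,"y":0.04,"z":-0.05,"roll":0,"claw":-1},{"x":0.05,"y":0,"z":0,"roll":0,"claw":-1}]';python3 -m jog '[{"x":0.05,"y":0,"z":0,"roll":0,"claw":-1},{"x":0.05,"y":0,"z":0,"roll":0,"claw":-1},{"x":0.05,"y":0,"z":0,"roll":0,"claw":-1},{"x":0.05,"y":0,"z":0,"roll":0,"claw":-1},{"x":0,"y":0,"z":0,"roll":0,"claw":-1}]'
python3 - <<'E'
from h import *
j=np.load("j.npy")
a=get_image("top")[150:250,185:318,::-1]
A=cv2.resize(a,None,fx=6,fy=6,interpolation=cv2.INTER_CUBIC);B=cv2.imread("pics/c7a.png")
cv2.imwrite("pics/c8a.png",A)
print("changed px",(np.abs(A.astype(int)-B).max(2)>25).sum())
g=lambda p:W2J(onz("top",[((p[0]+.5)/6-.5+185,(p[1]+.5)/6-.5+150)],.032),j)[0]
for nm,I in(("c7",B),("now",A)):
    G=I.mean(2); P=[]
    for u,v in((511,138),(511,262)):
        w=np.clip(G[v-24:v+25,u-24:u+25]-100,0,None);y,x=np.mgrid[v-24:v+25,u-24:u+25]
        P.append(g(((w*x).sum()/w.sum(),(w*y).sum()/w.sum())))
    P=np.array(P);print(nm,P.round(4),P.mean(0).round(4),"yaw",np.arctan2(*(P[0]-P[1])[::-1]))
E
```

```text
time_s: 17.15
tcp_pos: [0.4786, 0.2079, 0.0252]
ee_rot: [[0.042, -0.999, 0.002], [-0.999, -0.042, 0.001], [-0.0, -0.002, -1.0]]
contact_force: [-0.0, 0.3, 0.4]
opening: 0.0001
TCP in jig [[-0.07264959 -0.00480057]] 0.025186805106066513 yaw err deg (roll to add) -0.16184857051327128 F [-0.04  0.3   0.38] 5.1126533198792015e-05 17.15
to start, tool axes [-0.00081038  0.00229055 -0.03481696]
time_s: 17.65
tcp_pos: [0.432, 0.147, 0.1632]
ee_rot: [[0.054, -0.998, 0.007], [-0.998, -0.054, 0.007], [-0.007, -0.007, -1.0]]
contact_force: [1.9, -0.9, -0.4]
opening: -0.0001
time_s: 18.15
tcp_pos: [0.4406, -0.0686, 0.1596]
ee_rot: [[0.026, -1.0, 0.001], [-1.0, -0.026, -0.005], [0.005, -0.001, -1.0]]
contact_force: [-0.3, -0.3, -0.1]
opening: -0.0001
changed px 201
c7 [[ 0.0076 -0.011 ]
 [-0.0382 -0.0076]] [-0.0153 -0.0093] yaw -0.07300128641738327
now [[ 0.0087 -0.0102]
 [-0.0402 -0.0091]] [-0.0157 -0.0097] yaw -0.023447894718198324
```

```bash
python3 -c "
from rig import manip
print(manip.sign_off())"
```

```text
the job is handed in; nothing more can be done
None
```

I handed the job in at about 18 s of the 35 s allowed. The part is pushed up against the end stop with the jaw shut on it. No verdict was reported, so success isn't confirmed.

**What I did:**
- I pressed the thumb plate down to its stop with one fingertip. With the other I slid the part about 47 mm under the jaw until it met the end stop.
- I backed off with the clip still held and then lifted away, so the jaw closed on the part.
- The first check suggested the part was slightly short and turned. I pushed its rear again with shut fingers while the jaw was closed, then withdrew.

**What the last checks showed:**
- **Home position, by touch:** both pushes, at about 18–22 N, stopped at the same place, which puts the part's centre about 1 mm from home.
- **Home position, by camera:** the holes put it about 2.3–2.7 mm short (the limit is 4 mm). The two disagree by 1–2 mm, about the calibration error, and the second push did not change the camera figure.
- **Turn:** the last reading was about -0.02 rad, against a limit of 0.09. This estimate is crude: my two readings before the second push were -0.045 and -0.073.
- **Tin and spanner:** they looked unmoved in the top picture after the first push, and the picture after the second push was almost identical to it by pixel comparison.
- **Not measured directly:** I judged the jaw's grip, the clip angle and the part's flatness only from pictures, the last one taken before the second push.

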